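Run the sample carrier through the L-slot to the dial gauge

ROBOT

A 7-joint arm with a two-finger parallel gripper is mounted at the origin on a cart in front of the work surface, level with it; the furniture and walls round the work are solid. World frame = base frame: x ahead of the robot, y to its left, z up, the work surface at z = 0. Lengths are in m, angles in rad, forces in N, time in s.
With the tool pointing down it reaches from about 0.375 to 0.925 m from the base axis. Payload 3.1 kg.
Tool frame: the origin (TCP) lies at the very end of the fingers, on their centre line; the grasp point (between the pads) lies 19 mm behind it; z points along the fingers, y is the line along which they close (so a half turn about z gives the same grasp; the last joint's range is limited). The gripper opens to 85 mm and grips with 20 to 120 N. Pads are 22 mm wide; open, the fingers measure 114 mm over their backs; the gripper's body (76 mm by 85 mm) begins 54 mm behind the grasp point. The pads swing forward as they close: fully open they stand 13 mm farther back than shut.
Start: joints at [1.099, 0.383, 0.044, 1.598, -0.018, 1.161, -0.05], TCP at [0.237, -0.605, 0.231] pointing down, gripper open.
Joint ranges: [-2.61, 2.61], [-0.41, 2.15], [-1.48, 1.57], [0, 2.5], [-1.57, 4.71], [0.05, 1.97], [-2.85, 2.85]. Speed limits (rad/s): [2.79, 2.79, 3.14, 3.14, 3.14, 3.14, 3.14].

INTERFACE

Orientations are given as [roll, pitch, yaw] about the fixed x, y, z axes, in that order (R = Rz(yaw) Ry(pitch) Rx(roll)).
In Python, from station import ctrl, optics, workorder gives the robot as it stands.
- The arm moves only by the tool arm_command, never from a script. Its argument "increments" is a list of rows, each an object with "travel": the shift along the world's x, y, z in m, a list of three; "rotation": the turn, a rotation vector about the world's x, y, z in rad, a list of three. In form: [{"travel": [dx, dy, dz], "rotation": [ax, ay, az]}, ...]. A call has 1 to 20 rows; each row is the pose to reach, as a shift and turn from the pose commanded when the call began; what a row does not reach only later rows make up. A row lasts 1/12 s, in which the tool goes at most 41.7 mm and 7.16 degrees, less where a joint would pass 70% of its speed; a pose out of reach is approached as far as the arm can. A call with a gripper value outside its range is refused whole. "grip" is the gripper command: -1 is fully open, 1 is shut, values between are in proportion, set as the call begins (left out, the last holds). The fingers move at their own pace and stop on an object; "force" is the grip in N (left out, the last holds). Time passes only in rows, so rows that repeat a pose let the fingers close. It gives the time, the measured TCP pose, the force, the opening and the grip force at its end, in the units of the state.
- ctrl.observe(): the state, without advancing time (a new reading comes with each control period).
- optics.read_camera(name): name is "side" or "top"; returns a dict with "pixels" (480x640x3 uint8, blue, green, red), "range_z" (480x640 float32, m along the optical axis (not along the pixel's ray), 0 where there is no reading), "vertical_fov" (degrees; the focal length in pixels is half the picture's height over the tangent of half this angle, whatever the lens; pixels are square), "cx", "cy" (the principal point, pixels), "k1" (the pictures are not rectified: a ray, as slopes to the right and down, at radius r is drawn at 1 + k1 r^2 times it, then the intrinsics apply), "position" and "attitude" of the camera in the world. Camera axes: x right, y down, z forward; pixel columns grow to the right and rows downward; lengths in m; the calibration is good to about 2 mm. A picture is of the moment at which its call begins.
- workorder.sign_off(): hands the job in; it is judged then, once.
The state is a dict: "clock": time; "q": joint angles; "joint_velocities": joint speeds; "joint_torque": joint torques, N m; "tcp_pos": TCP position; "tcp_rot": TCP orientation; "wrist_force": force on the tool from outside, world axes, zero at the start; "ft_torque": the same for the moment, N m; "grip_width": finger opening in m; "grasp_force": force on a finger pad.
Only numpy, scipy, OpenCV 4.12 (cv2) and the standard library are available. Lean on these libraries where they do the work, as an engineer would, in place of code of your own. Each camera call takes 0.05 s, during which the arm holds its last target. There are 200 camera calls.

TASK

Push the round steel sample carrier along the slot of the gauge jig, round the corner and on to the very end of the slot by the dial gauge, with the sample still sitting in it. Only push it gently from outside with the fingertips: do not take it between the fingers, lift it or tip it, and do not touch the sample. Leave everything else where it stands.

Things in the scene. Friction and masses are not known exactly. Their poses are not given: they have to be found in the camera images.
- gauge_jig: Fixed aluminium plate, 180 mm (its x) by 160 mm (its y), top 18 mm above the worktop. Origin: worktop level, middle of the plate; z up. An open-topped L-shaped slot, 14 mm wide and 12 mm deep, is cut in it: first leg along +x at y = +30 mm from x = -55 to the corner at x = +45 mm, then second leg along -y at x = +45 mm to its end at y = -50 mm.
- slot_corner (a point): Corner of the slot, on both legs' centre lines, at the plate's top (18 mm above the worktop), axes as the jig's. The carrier's axis can go 2 mm beyond it in +x before its pin meets the slot's wall. The inside of the corner is rounded, radius 4 mm.
- slot_end (a point): End of the second leg, by the dial gauge, on its centre line at the plate's top, axes as the jig's. The carrier's axis can go 2 mm beyond it in -y before its pin meets the slot's end wall.
- gauge (a point): Middle of the dial gauge, fixed on a tab at the plate's -y side, in line with the second leg; a disc 42 mm across, 16 mm thick, top 68 mm above the worktop. Its plunger points at the slot's end and does not hinder the carrier.
- carrier: Loose round steel carrier, 48 mm across, 22 mm high, about 0.2 kg, sliding on the plate; a pin 10 mm across, 9 mm long under its middle runs in the slot. Origin: on its axis at its underside, at the plate's top; z up. Starts in the first 35 mm of the first leg. Free to spin; stays where it is left; a few newtons move it. The sample sits in a round recess in its top, 33 mm across and 10 mm deep.
- sample: Black resin sample, 30 mm across, 18 mm high, loose in the carrier's recess; its origin is the centre of its underside, 12 mm above the carrier's origin when seated, so that it stands 8 mm above the carrier's rim (top 48 mm above the worktop).
- spare_sample: Another resin sample, 30 mm across, 18 mm high, lying on the jig plate, inside the angle of the L; origin at the centre of its underside. To be left alone.
- vial: Glass vial with black cap, 23 mm across, 53 mm high, standing on the worktop beside the jig's +y side; origin at the centre of its underside. To be left alone.
- loose_weight: Round steel weight, 42 mm across, 24 mm high, on the worktop beside the jig's -y side; origin at the centre of its underside. To be left alone.
- spanner: Flat spanner, 22 x 143 x 5 mm, lying on the worktop to the left; origin at the centre of its underside. To be left alone.
- sample_puck_0: White round puck, 52 mm across, 20 mm high, the leftmost of the row in front of the machine; origin at the centre of its underside. To be left alone.
- sample_puck_1: White round puck, 54 mm across, 20 mm high, the second of the row from the left; origin at the centre of its underside. To be left alone.
Things that resemble listed ones, but are neither listed nor needed, are in the scene too. Leave any red or yellow look-alike of the carrier alone.

How it is judged:
By the outcome, as a careful person would: the job done as asked, in the order asked, and still so for the second after the job is handed in, with the robot touching nothing.
It also fails if it takes over 51 s, if anything falls off the work surface, if the arm or the gripper's body presses on something with over 40 N, if the wrist force passes 120 N, or if a joint passes its speed limit or range.

## Working session

There is one attempt and no reset: what is moved stays moved. The work goes in short steps, Python scripts to look and compute and a tool call to move; the robot and the scene stay as the last step left them, time stands still between calls to the robot, and variables do not carry over. Pictures are saved under pics/ and viewed, at most 10 in all, crops included, and the job is handed in when it is done.

Besides the shell and the picture viewer there is one more tool, called after "Request:" by a JSON object that holds its "op" and its "data", one argument or row to a line. arm_command: Moves the arm, as the interface text tells. Its arguments: {"type":"object","properties":{"increments":{"type":"array"},"grip":{"type":"number"},"force":{"type":"number"}},"required":["increments"]}

```bash
mkdir -p pics
cat > h.py <<'E'
import numpy as np, cv2
from scipy.spatial.transform import Rotation as R
from station import ctrl, optics, workorder
def cam(n):
    c=optics.read_camera(n); c['f']=240/np.tan(np.radians(c['vertical_fov'])/2); return c
def rot(c):
    a=np.array(c['attitude'],float)
    return a if a.shape==(3,3) else R.from_euler('xyz',a).as_matrix() if a.size==3 else R.from_quat(a).as_matrix()
def ray(c,u,v):
    K=np.array([[c['f'],0,c['cx']],[0,c['f'],c['cy']],[0,0,1]])
    p=cv2.undistortPoints(np.array([[[u,v]]],float),K,np.array([c['k1'],0,0,0,0],float))[0,0]
    return rot(c)@np.array([p[0],p[1],1])
def onz(c,u,v,z):
    d=ray(c,u,v); p=np.array(c['position']); return p+d*(z-p[2])/d[2]
def byrange(c,u,v):
    return np.array(c['position'])+ray(c,u,v)*c['range_z'][int(v),int(u)]
E
python3 - <<'E'
from h import *
for n in('top','side'):
    c=cam(n); cv2.imwrite(f'pics/{n}0.png',c['pixels']); print(n,c['position'],c['attitude'],c['f'],c['cx'],c['cy'],c['k1'])
    print((c['range_z']>0).mean())
print(ctrl.observe())
E
```

```text
top [0.45774768 0.32620765 1.1573036 ] [-3.07800445 -0.02183117 -1.55414118] 554.185420731737 319.5322292557433 243.98823735156964 0.007424793406942089
0.9958984375
side [0.07444763 1.30139955 0.6404264 ] [-2.07140352 -0.01588433 -2.69235398] 570.3051819877296 320.61429104559534 228.85821206646233 -0.06780105469165978
0.9960677083333334
{'clock': 0.1, 'q': array([ 1.09918971,  0.38375891,  0.04384515,  1.59944088, -0.01790733,
        1.16119132, -0.04990598]), 'joint_velocities': array([ 0.00030774, -0.00094878,  0.0006773 , -0.00417923, -0.00011214,
       -0.00084504,  0.00105657]), 'joint_torque': array([ 2.97015096e-03, -4.34725356e+01,  1.02956258e+00, -2.50453770e+01,
        1.08879019e-02,  5.42681388e-03, -1.16835113e-05]), 'tcp_pos': array([ 0.23703511, -0.60431129,  0.22999815]), 'tcp_rot': array([-3.13918990e+00,  1.22840821e-04,  3.73869422e-01]), 'wrist_force': array([-0.12096569,  0.02929056,  0.64907193]), 'ft_torque': array([-0.01191381,  0.03317631,  0.01713417]), 'grasp_force': 0.0, 'grip_width': 0.0855084095546525}
```

View pics/top0.png

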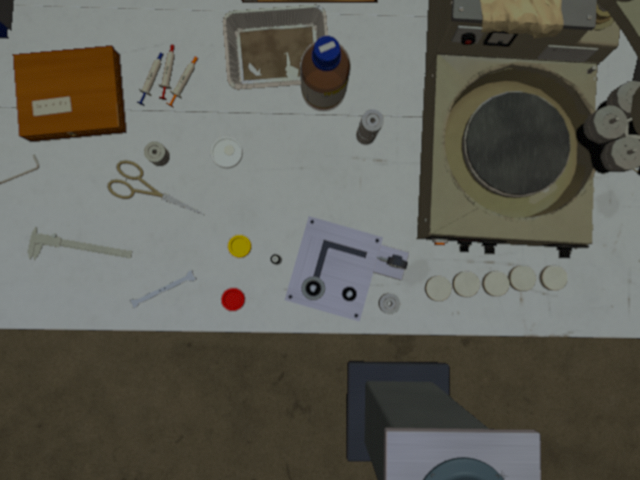

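View pics/side0.png

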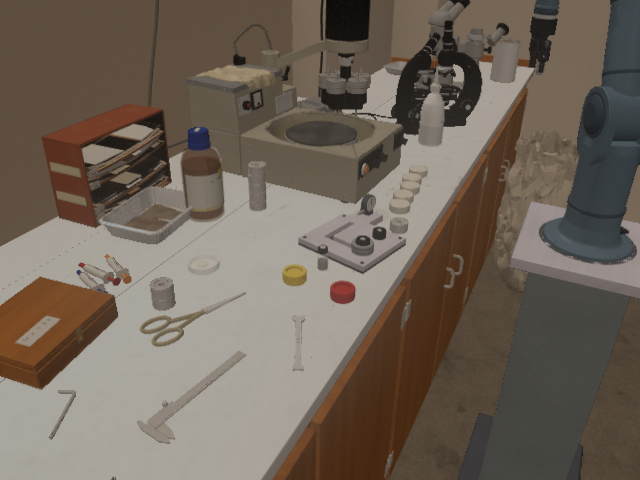

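Top view: jig at about (335,268), carrier with sample at (313,288), corner near (325,243), slot end near (370,254), spare at (349,294), vial (276,259), weight (389,303). The side view agrees. Next I measure the plate.

Run:
```python
from h import *
c=cam('top'); im=c['pixels']
cv2.imwrite('pics/crop.png',cv2.resize(im[205:330,260:420],None,fx=5,fy=5,interpolation=cv2.INTER_CUBIC)[:600])
# plate by height: world z of every pixel
v,u=np.mgrid[200:335,230:430]
K=np.array([[c['f'],0,c['cx']],[0,c['f'],c['cy']],[0,0,1]])
p=cv2.undistortPoints(np.dstack([u,v]).reshape(-1,1,2).astype(float),K,np.array([c['k1'],0,0,0,0]))[:,0]
z=c['range_z'][200:335,230:430].ravel()
P=(np.c_[p,np.ones(len(p))]*z[:,None])@rot(c).T+c['position']
Z=P[:,2].reshape(v.shape); print(np.median(Z))
m=((Z>.012)&(Z<.08)).astype(np.uint8)
n,l,s,ce=cv2.connectedComponentsWithStats(m)
for i in range(1,n):
    if s[i,4]>25: print(s[i],ce[i]+[230,200],'zmax',Z[l==i].max())
i=1+np.argmax(s[1:,4])
m2=cv2.morphologyEx((l==i).astype(np.uint8),cv2.MORPH_OPEN,np.ones((39,39),np.uint8))
for mm in(m2,(l==i).astype(np.uint8)):
    k=cv2.findContours(mm,0,2)[0]; k=max(k,key=cv2.contourArea)
    b=cv2.boxPoints(cv2.minAreaRect(k)).astype(float)+[230,200]
    print(b, [onz(c,*q,.018).round(4) for q in b])
g=cv2.cvtColor(im,6)[200:335,230:430]
d=((g<45)).astype(np.uint8)
n,l,s,ce=cv2.connectedComponentsWithStats(d)
for i in range(1,n):
    if s[i,4]>5: q=ce[i]+[230,200]; print('dark',s[i],q,onz(c,*q,.048).round(4),onz(c,*q,.018).round(4))
```

```text
0.001969209763980073
[186   0  10  39 254] [420.17716535 219.41732283] zmax 0.0797120029368854
[  54   16  125  106 7145] [340.38264521 268.2183345 ] zmax 0.07245514728844626
[  0  34  22  24 429] [239.74592075 245.35431235] zmax 0.03800981131619685
[ 40  53  12  12 109] [275.64220183 258.44036697] zmax 0.05785707143952479
[195  78   5  20  63] [427.74603175 287.71428571] zmax 0.026052464408639286
[  0  87  15  25 321] [236.19937695 298.95015576] zmax 0.0370603203783193
[149  93  21  22 352] [389.13920455 303.11931818] zmax 0.028843624529941048Traceback (most recent call last):
  File "<stdin>", line 18, in <module>
ValueError: max() iterable argument is empty
```

View pics/crop.png

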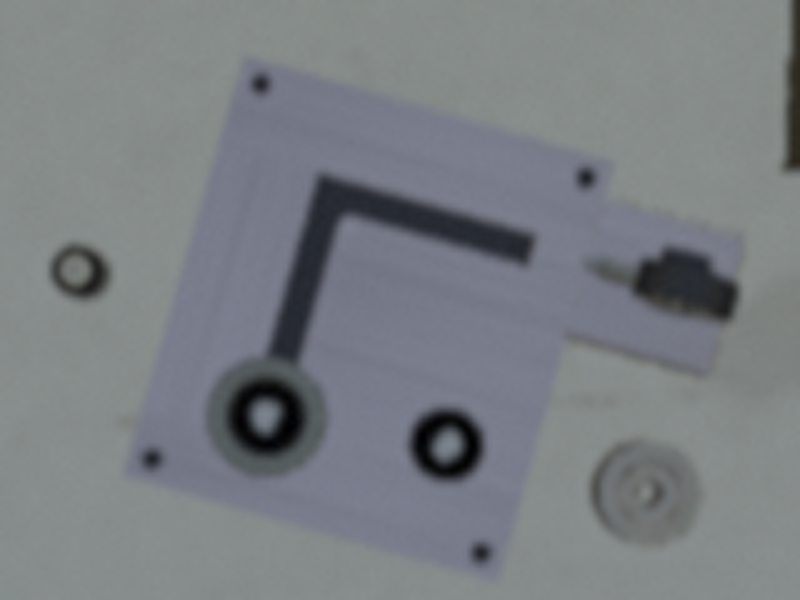

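The crop (5x, origin 260,205) shows plate corners at (245,57), (613,162), (127,475), (495,580), slot outer corner (318,173), end (533,235), carrier centre (267,415) and spare (447,445).

Run:
```python
from h import *
c=cam('top')
W=lambda x,y,z:onz(c,260+(x+.5)/5-.5,205+(y+.5)/5-.5,z)
img=[(245,57),(613,162),(127,475),(495,580)]
P=np.array([W(*q,.018) for q in img])[:,:2]
J=np.array([[.09,.08],[.09,-.08],[-.09,.08],[-.09,-.08]])
pc=P.mean(0); A=J.T@(P-pc); th=np.arctan2(A[0,1]-A[1,0],A[0,0]+A[1,1])
Rm=np.array([[np.cos(th),-np.sin(th)],[np.sin(th),np.cos(th)]])
print('jig',pc,th,'resid mm',((P-pc)@Rm-J)*1e3)
sl=(W(318,173,.018)[:2]-pc)@Rm; print('outer slot corner (52,37)',sl*1e3)
for n,q,z in(('carrier',(267,415),.040),('spare',(447,445),.036),('vial',(80,271),.05),('weight',(646,492),.024)):
    w=W(*q,z)[:2]; print(n,w,'jig mm',((w-pc)@Rm*1e3).round(1))
for j in((.045,.03),(.045,-.05)): print(j,pc+Rm@j)
for n in('top','side'):
    c=cam(n);v,u=np.mgrid[0:480:2,0:640:2]
    K=np.array([[c['f'],0,c['cx']],[0,c['f'],c['cy']],[0,0,1]])
    p=cv2.undistortPoints(np.dstack([u,v]).reshape(-1,1,2).astype(float),K,np.array([c['k1'],0,0,0,0]))[:,0]
    Q=(np.c_[p,np.ones(len(p))]*c['range_z'][::2,::2].reshape(-1,1))@rot(c).T+c['position']
    for y in np.arange(-.7,.5,.1):
        r=[]
        for x in np.arange(.2,.8,.1):
            k=(abs(Q[:,0]-x-.05)<.05)&(abs(Q[:,1]-y-.05)<.05); r.append(round(float(Q[k,2].max()),2) if k.any() else None)
        print(n,'y%.1f'%y,r)
```

```text
jig [0.48161686 0.27265082] -0.26046166641318547 resid mm [[-0.73395323 -0.89637117]
 [-0.71469502  0.912257  ]
 [ 0.75182479 -1.74583441]
 [ 0.69682346  1.72994858]]
outer slot corner (52,37) [51.33739186 36.9614663 ]
carrier [0.44124242 0.31466814] jig mm [-49.8  30.2]
spare [0.43029904 0.24175781] jig mm [-41.6 -43.1]
vial [0.49746686 0.39039413] jig mm [-15.  117.9]
weight [0.41221308 0.15927481] jig mm [ -37.9 -127.4]
(0.045, 0.03) [0.53282487 0.29005026]
(0.045, -0.05) [0.51222273 0.21274856]
top y-0.7 [-0.89, None, None, None, None, None, None]
top y-0.6 [-0.89, None, None, None, None, None, None]
top y-0.5 [-0.88, None, None, None, None, None, None]
top y-0.4 [-0.88, 0.01, 0.01, 0.01, 0.01, 0.01, 0.04]
top y-0.3 [-0.89, 0.01, 0.02, 0.14, 0.26, 0.25, 0.29]
top y-0.2 [-0.88, 0.01, 0.03, 0.14, 0.33, 0.34, 0.31]
top y-0.1 [-0.88, 0.01, 0.03, 0.14, 0.12, 0.12, 0.27]
top y-0.0 [-0.89, 0.01, 0.02, 0.14, 0.14, 0.14, 0.27]
top y0.1 [-0.88, 0.03, 0.07, 0.14, 0.1, 0.12, 0.01]
top y0.2 [-0.88, 0.02, 0.05, 0.02, 0.01, 0.12, 0.22]
top y0.3 [-0.89, 0.02, 1.16, 0.05, 0.01, 0.01, 0.22]
top y0.4 [-0.89, 0.03, 0.05, 0.04, 0.02, 0.02, 0.05]
side y-0.7 [0.44, 0.0, 0.23, 0.35, 0.29, 0.01, 0.01]
side y-0.6 [0.46, 0.0, 0.0, 0.26, 0.26, None, 0.01]
side y-0.5 [-0.89, 0.0, 0.16, 0.25, 0.22, None, 0.09]
side y-0.4 [-0.89, 0.0, 0.0, 0.0, None, None, 0.09]
side y-0.3 [-0.89, 0.0, 0.02, 0.13, 0.46, 0.35, 0.33]
side y-0.2 [-0.89, 0.0, 0.02, 0.13, 0.46, 0.46, 0.33]
side y-0.1 [-0.89, 0.0, 0.02, 0.13, 0.12, 0.12, 0.27]
side y-0.0 [-0.89, 0.0, 0.02, 0.13, 0.14, 0.13, 0.27]
side y0.1 [-0.9, 0.02, 0.07, 0.13, 0.13, 0.13, 0.0]
side y0.2 [None, 0.02, 0.04, 0.02, 0.0, 0.12, 0.22]
side y0.3 [None, 0.02, 0.05, 0.05, 0.0, 0.0, 0.22]
side y0.4 [None, 0.03, 0.05, 0.05, 0.02, 0.02, 0.05]
```

Request:
{"op": "arm_command", "data": {
  "increments": [
    {"travel":[0.01,0.03,0.01],"rotation":[0,0,0.047]},
    {"travel":[0.021,0.06,0.02],"rotation":[0,0,0.094]},
    {"travel":[0.031,0.091,0.03],"rotation":[0,0,0.141]},
    {"travel":[0.041,0.122,0.03],"rotation":[0,0,0.188]},
    {"travel":[0.052,0.152,0.03],"rotation":[0,0,0.235]},
    {"travel":[0.062,0.183,0.03],"rotation":[0,0,0.282]},
    {"travel":[0.072,0.213,0.03],"rotation":[0,0,0.329]},
    {"travel":[0.083,0.244,0.03],"rotation":[0,0,0.376]},
    {"travel":[0.093,0.275,0.03],"rotation":[0,0,0.423]},
    {"travel":[0.103,0.305,0.03],"rotation":[0,0,0.47]},
    {"travel":[0.115,0.335,0.03],"rotation":[0,0,0.517]},
    {"travel":[0.125,0.365,0.03],"rotation":[0,0,0.564]},
    {"travel":[0.135,0.395,0.03],"rotation":[0,0,0.611]},
    {"travel":[0.143,0.425,0.03],"rotation":[0,0,0.658]},
    {"travel":[0.15,0.455,0.03],"rotation":[0,0,0.705]},
    {"travel":[0.157,0.485,0.03],"rotation":[0,0,0.752]},
    {"travel":[0.165,0.515,0.03],"rotation":[0,0,0.799]},
    {"travel":[0.172,0.545,0.03],"rotation":[0,0,0.846]},
    {"travel":[0.178,0.575,0.03],"rotation":[0,0,0.893]},
    {"travel":[0.183,0.605,0.03],"rotation":[0,0,0.936]}
  ],
  "grip": 1,
  "force": 40
}}

```text
clock: 1.97
tcp_pos: [0.4206, 0.0014, 0.2616]
tcp_rot: [3.141, 0.0, 1.312]
wrist_force: [0.2, -0.5, -0.2]
grip_width: 0.0
grasp_force: 0.0
```

Request:
{"op": "arm_command", "data": {
  "increments": [
    {"travel":[-0.003,0.035,0],"rotation":[0,0,0]},
    {"travel":[-0.006,0.07,0],"rotation":[0,0,0]},
    {"travel":[-0.009,0.105,0],"rotation":[0,0,0]},
    {"travel":[-0.012,0.14,0],"rotation":[0,0,0]},
    {"travel":[-0.015,0.175,0],"rotation":[0,0,0]},
    {"travel":[-0.019,0.21,0],"rotation":[0,0,0]},
    {"travel":[-0.023,0.245,-0.02],"rotation":[0,0,0]},
    {"travel":[-0.027,0.28,-0.05],"rotation":[0,0,0]},
    {"travel":[-0.031,0.31,-0.08],"rotation":[0,0,0]},
    {"travel":[-0.035,0.329,-0.11],"rotation":[0,0,0]},
    {"travel":[-0.035,0.329,-0.14],"rotation":[0,0,0]},
    {"travel":[-0.035,0.329,-0.17],"rotation":[0,0,0]},
    {"travel":[-0.035,0.329,-0.19],"rotation":[0,0,0]},
    {"travel":[-0.035,0.329,-0.21],"rotation":[0,0,0]},
    {"travel":[-0.035,0.329,-0.225],"rotation":[0,0,0]},
    {"travel":[-0.035,0.329,-0.234],"rotation":[0,0,0]},
    {"travel":[-0.035,0.329,-0.234],"rotation":[0,0,0]}
  ]
}}

```text
clock: 3.38
tcp_pos: [0.3843, 0.3276, 0.0254]
tcp_rot: [-3.139, 0.003, 1.31]
wrist_force: [-0.8, -0.3, -0.2]
grip_width: 0.0004
grasp_force: 0.0
```

Run:
```python
from h import *
c=cam('side');a=c['pixels'][170:290,290:420]
cv2.imwrite('pics/s1.png',cv2.resize(a,None,fx=5,fy=5,interpolation=2))
print(ctrl.observe())
```

```text
{'clock': 3.4333, 'q': array([-0.13487379,  0.53503586, -0.75750375,  2.04519465,  0.52994814,
        0.76466677, -1.47949328]), 'joint_velocities': array([ 0.00996637, -0.02698949, -0.02199372, -0.02387422, -0.00641393,
        0.00145208,  0.00351449]), 'joint_torque': array([-9.43413447e-02, -3.40437663e+01, -7.64625818e+00, -1.58585626e+01,
        3.63770232e-02, -1.18174117e-03, -2.59992108e-02]), 'tcp_pos': array([0.38500025, 0.3284951 , 0.0266992 ]), 'tcp_rot': array([-3.14048154e+00,  1.19316114e-03,  1.30968227e+00]), 'wrist_force': array([ 0.82550689, -0.68939273,  0.18420472]), 'ft_torque': array([-0.00234831,  0.04539452, -0.03219812]), 'grasp_force': 0.0, 'grip_width': 0.0002806088822280465}
```

View pics/s1.png

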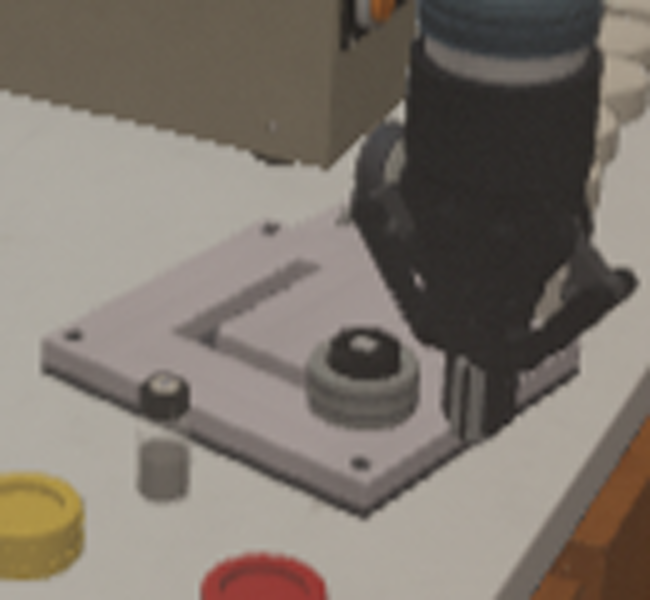

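The fingers stand behind the carrier, about 20 mm clear of it (crop (480,390) against (362,380)), and the sample is seated. Now I push along leg 1.

Request:
{"op": "arm_command", "data": {
  "increments": [
    {"travel":[0.003,-0.0005,0],"rotation":[0,0,0]},
    {"travel":[0.006,-0.001,0],"rotation":[0,0,0]},
    {"travel":[0.009,-0.0015,0],"rotation":[0,0,0]},
    {"travel":[0.011,-0.002,0],"rotation":[0,0,0]},
    {"travel":[0.013,-0.0026,0],"rotation":[0,0,0]},
    {"travel":[0.015,-0.0032,0],"rotation":[0,0,0]},
    {"travel":[0.017,-0.0037,0],"rotation":[0,0,0]},
    {"travel":[0.019,-0.0042,0],"rotation":[0,0,0]},
    {"travel":[0.021,-0.0047,0],"rotation":[0,0,0]},
    {"travel":[0.023,-0.0052,0],"rotation":[0,0,0]},
    {"travel":[0.0255,-0.0058,0],"rotation":[0,0,0]},
    {"travel":[0.028,-0.0065,0],"rotation":[0,0,0]},
    {"travel":[0.0305,-0.0071,0],"rotation":[0,0,0]},
    {"travel":[0.033,-0.0078,0],"rotation":[0,0,0]},
    {"travel":[0.0355,-0.0085,0],"rotation":[0,0,0]},
    {"travel":[0.038,-0.0091,0],"rotation":[0,0,0]},
    {"travel":[0.0405,-0.0098,0],"rotation":[0,0,0]},
    {"travel":[0.043,-0.0105,0],"rotation":[0,0,0]},
    {"travel":[0.0455,-0.0111,0],"rotation":[0,0,0]},
    {"travel":[0.048,-0.0118,0],"rotation":[0,0,0]}
  ]
}}

```text
clock: 5.1
tcp_pos: [0.4335, 0.3169, 0.0272]
tcp_rot: [-3.141, 0.0, 1.31]
wrist_force: [-2.6, 1.6, 1.1]
grip_width: -0.0004
grasp_force: 1.6
```

```bash
cat >> h.py <<'E'
pc=np.array([.48162,.27265]);th=-.26046
Rm=np.array([[np.cos(th),-np.sin(th)],[np.sin(th),np.cos(th)]])
def look(pic=None):
    o=ctrl.observe(); print('tcp jig mm',((o['tcp_pos'][:2]-pc)@Rm*1e3).round(1),'z',o['tcp_pos'][2].round(4),'F',o['wrist_force'].round(1),'t',o['clock'])
    for n,(y0,y1,x0,x1) in(('side',(150,290,290,420)),('top',(205,330,260,420))):
        c=cam(n); g=cv2.cvtColor(c['pixels'],6)
        if pic: cv2.imwrite(f'pics/{pic}_{n}.png',cv2.resize(c['pixels'][y0:y1,x0:x1],None,fx=4,fy=4,interpolation=2))
E
python3 - <<'E'
from h import *
look('a')
a=cv2.imread('pics/a_side.png');b=cv2.imread('pics/a_top.png')[:,80:400]
h=max(len(a),len(b)); cv2.imwrite('pics/a.png',np.hstack([np.pad(i,((0,h-len(i)),(0,0),(0,0))) for i in(a[:,:470],b)]))
E
```

```text
tcp jig mm [-57.9  30.4] z 0.0272 F [-2.6  1.6  1.1] t 5.1
```

View pics/a.png

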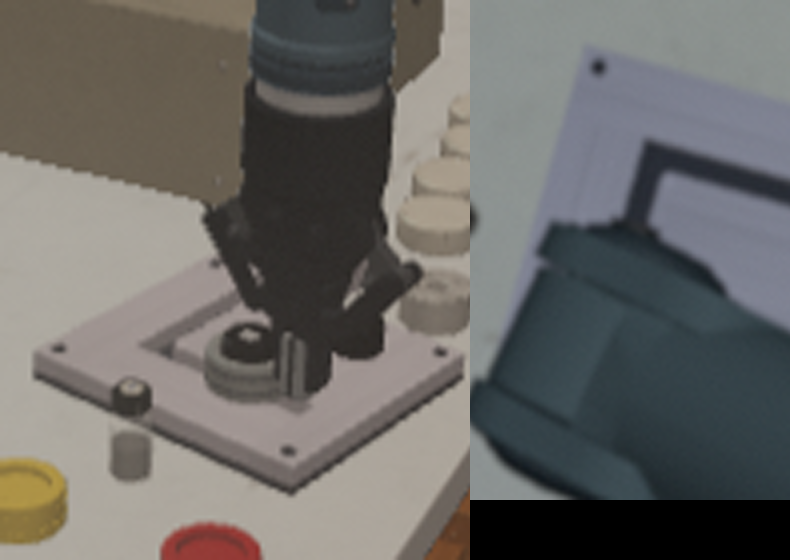

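Contact is made and the carrier slides with its sample seated (sample top at side-crop (250,334)). I estimate how far there is to go.

Run:
```python
from h import *
c=cam('side')
for u,v in((363,238.6),(352.5,233.5)):
    print(((onz(c,u,v,.048)[:2]-pc)@Rm*1e3).round(1))
```

```text
[-53.7  33.8]
[-23.7  31.3]
```

Request:
{"op": "arm_command", "data": {
  "increments": [
    {"travel":[0.0029,-0.0008,0],"rotation":[0,0,0]},
    {"travel":[0.0058,-0.0015,0],"rotation":[0,0,0]},
    {"travel":[0.0087,-0.0023,0],"rotation":[0,0,0]},
    {"travel":[0.0116,-0.0031,0],"rotation":[0,0,0]},
    {"travel":[0.0145,-0.0039,0],"rotation":[0,0,0]},
    {"travel":[0.0174,-0.0046,0],"rotation":[0,0,0]},
    {"travel":[0.0203,-0.0054,0],"rotation":[0,0,0]},
    {"travel":[0.0232,-0.0062,0],"rotation":[0,0,0]},
    {"travel":[0.0261,-0.007,0],"rotation":[0,0,0]},
    {"travel":[0.029,-0.0077,0],"rotation":[0,0,0]},
    {"travel":[0.0319,-0.0085,0],"rotation":[0,0,0]},
    {"travel":[0.0348,-0.0093,0],"rotation":[0,0,0]},
    {"travel":[0.0377,-0.01,0],"rotation":[0,0,0]},
    {"travel":[0.0406,-0.0108,0],"rotation":[0,0,0]},
    {"travel":[0.0435,-0.0116,0],"rotation":[0,0,0]},
    {"travel":[0.0464,-0.0124,0],"rotation":[0,0,0]},
    {"travel":[0.0493,-0.0131,0],"rotation":[0,0,0]},
    {"travel":[0.0522,-0.0139,0],"rotation":[0,0,0]},
    {"travel":[0.0551,-0.0147,0],"rotation":[0,0,0]},
    {"travel":[0.058,-0.0155,0],"rotation":[0,0,0]}
  ]
}}

```text
clock: 6.92
tcp_pos: [0.4916, 0.3015, 0.0272]
tcp_rot: [-3.141, 0.0, 1.31]
wrist_force: [-2.5, 0.6, 2.9]
grip_width: 0.0001
grasp_force: 1.7
```

Run:
```python
from h import *
look('b')
a=cv2.imread('pics/b_side.png');b=cv2.imread('pics/b_top.png')[:,80:400]
h=max(len(a),len(b)); cv2.imwrite('pics/b.png',np.hstack([np.pad(i,((0,h-len(i)),(0,0),(0,0))) for i in(a[:,:470],b)]))
```

```text
tcp jig mm [ 2.2 30.4] z 0.0272 F [-2.5  0.6  2.9] t 6.9167
```

View pics/b.png

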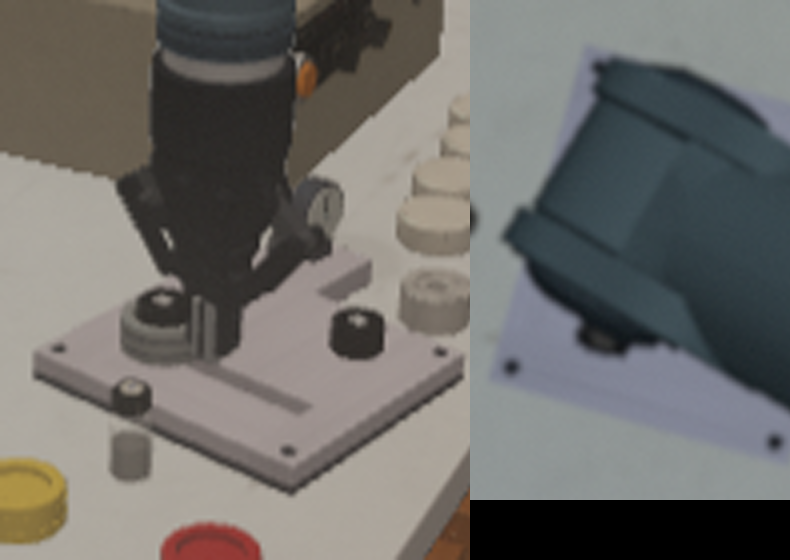

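Request:
{"op": "arm_command", "data": {
  "increments": [
    {"travel":[0.0019,-0.0005,0],"rotation":[0,0,0]},
    {"travel":[0.0039,-0.001,0],"rotation":[0,0,0]},
    {"travel":[0.0058,-0.0015,0],"rotation":[0,0,0]},
    {"travel":[0.0068,-0.0018,0],"rotation":[0,0,0]},
    {"travel":[0.0068,-0.0018,0],"rotation":[0,0,0]}
  ]
}}

```text
clock: 7.43
tcp_pos: [0.4986, 0.2996, 0.0272]
tcp_rot: [3.141, -0.0, 1.309]
wrist_force: [-1.6, 0.7, 1.4]
grip_width: -0.0002
grasp_force: 1.2
```

Request:
{"op": "arm_command", "data": {
  "increments": [
    {"travel":[0.001,-0.0003,0],"rotation":[0,0,0]},
    {"travel":[0.001,-0.0003,0],"rotation":[0,0,0]}
  ]
}}

```text
clock: 7.6
tcp_pos: [0.4993, 0.2995, 0.0273]
tcp_rot: [3.142, -0.0, 1.31]
wrist_force: [-3.0, 0.6, 1.4]
grip_width: -0.0003
grasp_force: 1.4
```

Run:
```python
from h import *
look('c')
c=cam('side');a=c['pixels'];cv2.imwrite('pics/c.png',np.hstack([cv2.resize(a[200:260,290:390],None,fx=8,fy=8,interpolation=2)]))
print(((onz(c,330.75,224.5,.048)[:2]-pc)@Rm*1e3).round(1))
```

```text
tcp jig mm [10.2 30.5] z 0.0273 F [-3.   0.6  1.4] t 7.6
[36.7 31.4]
```

View pics/c.png

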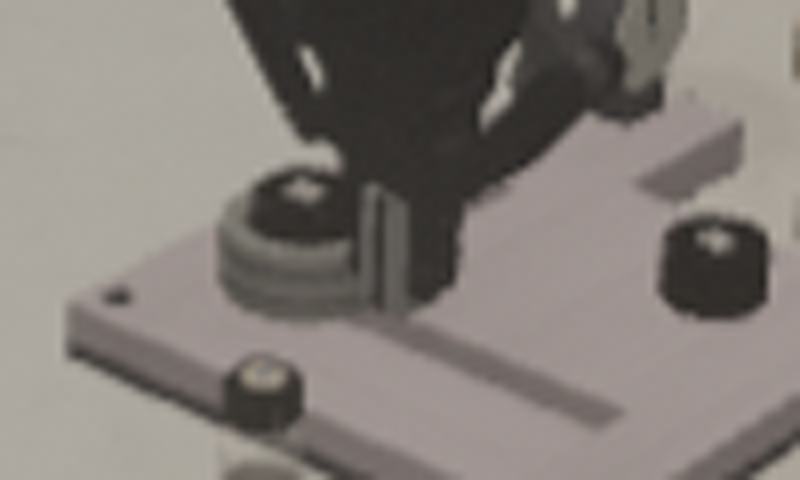

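The carrier is near the corner (sample top at (303,190) in the crop). I creep on until it meets the wall.

Request:
{"op": "arm_command", "data": {
  "increments": [
    {"travel":[0.001,-0.0003,0],"rotation":[0,0,0]},
    {"travel":[0.001,-0.0003,0],"rotation":[0,0,0]}
  ]
}}

```text
clock: 7.92
tcp_pos: [0.4994, 0.2994, 0.0273]
tcp_rot: [-3.14, 0.0, 1.31]
wrist_force: [-4.4, 0.7, 3.4]
grip_width: -0.0001
grasp_force: 2.3
```

Request:
{"op": "arm_command", "data": {
  "increments": [
    {"travel":[0.001,-0.0003,0],"rotation":[0,0,0]},
    {"travel":[0.001,-0.0003,0],"rotation":[0,0,0]}
  ]
}}

```text
clock: 8.08
tcp_pos: [0.4995, 0.2994, 0.0272]
tcp_rot: [-3.139, 0.001, 1.311]
wrist_force: [-6.3, 0.9, 4.3]
grip_width: -0.0
grasp_force: 3.1
```

Wall reached: the TCP stalls at jig x ≈ 10.4 with force rising to 6 N. Now I back off, lift, go round to the carrier's +y side and lower.

Request:
{"op": "arm_command", "data": {
  "increments": [
    {"travel":[-0.004,0.001,0],"rotation":[0,0,0]},
    {"travel":[-0.01,0.0027,0],"rotation":[0,0,0]},
    {"travel":[-0.0165,0.0044,0],"rotation":[0,0,0]},
    {"travel":[-0.0165,0.0044,0.02],"rotation":[0,0,0]},
    {"travel":[-0.0165,0.0044,0.05],"rotation":[0,0,0]},
    {"travel":[-0.0165,0.0044,0.075],"rotation":[0,0,0]},
    {"travel":[-0.0165,0.0044,0.075],"rotation":[0,0,0]},
    {"travel":[-0.001,0.014,0.075],"rotation":[0,0,0]},
    {"travel":[0.014,0.024,0.075],"rotation":[0,0,0]},
    {"travel":[0.03,0.034,0.075],"rotation":[0,0,0]},
    {"travel":[0.045,0.044,0.075],"rotation":[0,0,0]},
    {"travel":[0.045,0.044,0.075],"rotation":[0,0,0]},
    {"travel":[0.045,0.044,0.05],"rotation":[0,0,0]},
    {"travel":[0.045,0.044,0.025],"rotation":[0,0,0]},
    {"travel":[0.045,0.044,0.01],"rotation":[0,0,0]},
    {"travel":[0.045,0.044,0],"rotation":[0,0,0]},
    {"travel":[0.045,0.044,0],"rotation":[0,0,0]}
  ]
}}

```text
clock: 9.5
tcp_pos: [0.544, 0.3409, 0.0242]
tcp_rot: [-3.138, 0.005, 1.31]
wrist_force: [0.0, -0.5, -0.1]
grip_width: -0.0003
grasp_force: 0.0
```

Run:
```python
from h import *
look('d')
c=cam('top');a=c['pixels'];cv2.imwrite('pics/d.png',np.hstack([cv2.imread('pics/d_side.png')[:500,:470],cv2.imread('pics/d_top.png')[:500,80:400]]))
```

```text
tcp jig mm [42.7 82. ] z 0.0242 F [ 0.  -0.5 -0.1] t 9.5
```

View pics/d.png

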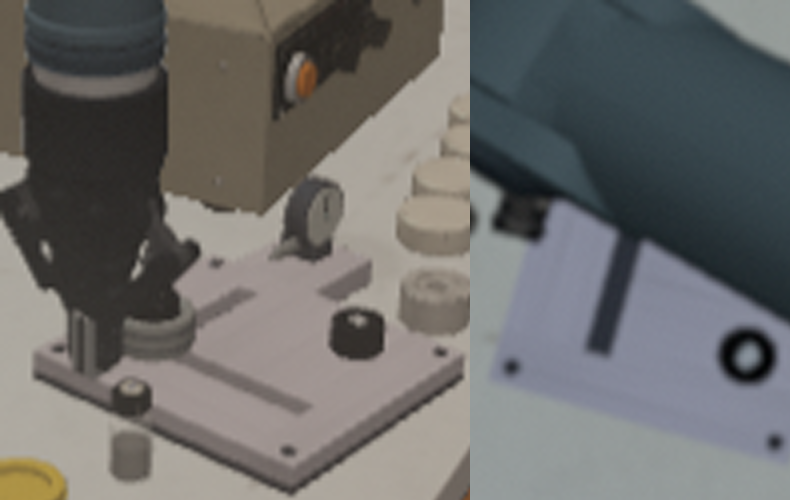

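The fingers stand on the carrier's +y side with about 17 mm of gap; sample seated, vial untouched. Now I push along leg 2.

Request:
{"op": "arm_command", "data": {
  "increments": [
    {"travel":[0.0021,-0.0037,0],"rotation":[0,0,0]},
    {"travel":[0.0013,-0.0066,0],"rotation":[0,0,0]},
    {"travel":[0.0006,-0.0095,0],"rotation":[0,0,0]},
    {"travel":[-0.0002,-0.0124,0],"rotation":[0,0,0]},
    {"travel":[-0.001,-0.0153,0],"rotation":[0,0,0]},
    {"travel":[-0.0018,-0.0182,0],"rotation":[0,0,0]},
    {"travel":[-0.0025,-0.0211,0],"rotation":[0,0,0]},
    {"travel":[-0.0033,-0.024,0],"rotation":[0,0,0]},
    {"travel":[-0.0041,-0.0269,0],"rotation":[0,0,0]},
    {"travel":[-0.0049,-0.0298,0],"rotation":[0,0,0]},
    {"travel":[-0.0056,-0.0327,0],"rotation":[0,0,0]},
    {"travel":[-0.0064,-0.0356,0],"rotation":[0,0,0]},
    {"travel":[-0.0072,-0.0385,0],"rotation":[0,0,0]},
    {"travel":[-0.0079,-0.0414,0],"rotation":[0,0,0]},
    {"travel":[-0.0087,-0.0443,0],"rotation":[0,0,0]},
    {"travel":[-0.0095,-0.0472,0],"rotation":[0,0,0]},
    {"travel":[-0.0103,-0.0501,0],"rotation":[0,0,0]},
    {"travel":[-0.011,-0.053,0],"rotation":[0,0,0]},
    {"travel":[-0.0118,-0.0559,0],"rotation":[0,0,0]},
    {"travel":[-0.0126,-0.0588,0],"rotation":[0,0,0]}
  ]
}}

```text
clock: 11.32
tcp_pos: [0.5336, 0.2839, 0.0274]
tcp_rot: [3.141, -0.0, 1.31]
wrist_force: [0.5, 2.9, -0.1]
grip_width: 0.0002
grasp_force: 1.0
```

Run:
```python
from h import *
look('e')
cv2.imwrite('pics/e.png',np.hstack([cv2.imread('pics/e_side.png')[:500,:470],cv2.imread('pics/e_top.png')[:500,80:400]]))
```

```text
tcp jig mm [47.3 24.2] z 0.0274 F [ 0.5  2.9 -0.1] t 11.3167
```

View pics/e.png

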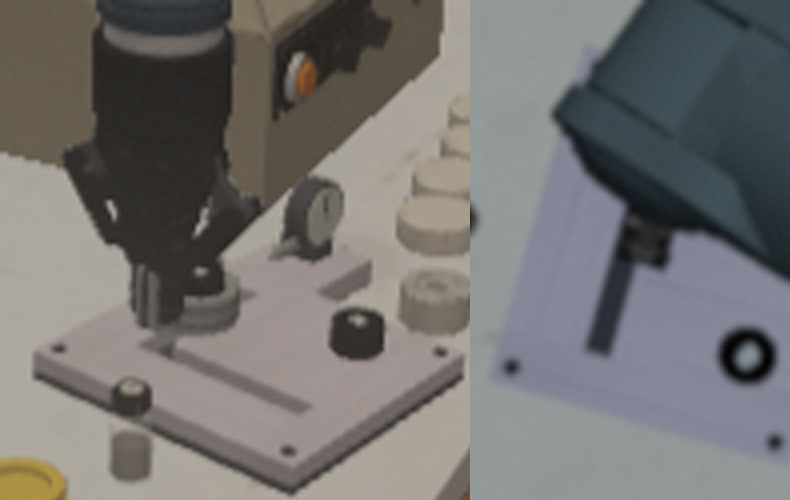

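The carrier has turned the corner and slides in leg 2 with the sample seated, at side-crop (205,300). I go on.

Request:
{"op": "arm_command", "data": {
  "increments": [
    {"travel":[-0.0007,-0.002,0],"rotation":[0,0,0]},
    {"travel":[-0.0014,-0.004,0],"rotation":[0,0,0]},
    {"travel":[-0.002,-0.006,0],"rotation":[0,0,0]},
    {"travel":[-0.0027,-0.008,0],"rotation":[0,0,0]},
    {"travel":[-0.0033,-0.01,0],"rotation":[0,0,0]},
    {"travel":[-0.004,-0.012,0],"rotation":[0,0,0]},
    {"travel":[-0.0046,-0.014,0],"rotation":[0,0,0]},
    {"travel":[-0.0052,-0.016,0],"rotation":[0,0,0]},
    {"travel":[-0.0058,-0.018,0],"rotation":[0,0,0]},
    {"travel":[-0.0064,-0.02,0],"rotation":[0,0,0]},
    {"travel":[-0.007,-0.022,0],"rotation":[0,0,0]},
    {"travel":[-0.0075,-0.024,0],"rotation":[0,0,0]},
    {"travel":[-0.0081,-0.026,0],"rotation":[0,0,0]},
    {"travel":[-0.0086,-0.028,0],"rotation":[0,0,0]},
    {"travel":[-0.0091,-0.03,0],"rotation":[0,0,0]},
    {"travel":[-0.0096,-0.0315,0],"rotation":[0,0,0]},
    {"travel":[-0.0101,-0.033,0],"rotation":[0,0,0]}
  ]
}}

```text
clock: 12.83
tcp_pos: [0.5234, 0.2509, 0.0273]
tcp_rot: [3.142, -0.0, 1.31]
wrist_force: [0.5, 2.0, 0.5]
grip_width: 0.0
grasp_force: 1.0
```

Request:
{"op": "arm_command", "data": {
  "increments": [
    {"travel":[-0.0003,-0.001,0],"rotation":[0,0,0]},
    {"travel":[-0.0005,-0.002,0],"rotation":[0,0,0]},
    {"travel":[-0.0008,-0.003,0],"rotation":[0,0,0]},
    {"travel":[-0.0008,-0.003,0],"rotation":[0,0,0]}
  ]
}}

```text
clock: 13.17
tcp_pos: [0.5225, 0.2479, 0.0273]
tcp_rot: [-3.141, 0.0, 1.31]
wrist_force: [-0.2, 2.6, 0.3]
grip_width: 0.0004
grasp_force: 0.8
```

Request:
{"op": "arm_command", "data": {
  "increments": [
    {"travel":[-0.0003,-0.001,0],"rotation":[0,0,0]},
    {"travel":[-0.0005,-0.002,0],"rotation":[0,0,0]},
    {"travel":[-0.0005,-0.002,0],"rotation":[0,0,0]}
  ]
}}

```text
clock: 13.42
tcp_pos: [0.5221, 0.246, 0.0273]
tcp_rot: [-3.141, 0.0, 1.31]
wrist_force: [-0.3, 0.9, -0.0]
grip_width: -0.0003
grasp_force: 0.9
```

Request:
{"op": "arm_command", "data": {
  "increments": [
    {"travel":[-0.0003,-0.001,0],"rotation":[0,0,0]},
    {"travel":[-0.0005,-0.002,0],"rotation":[0,0,0]},
    {"travel":[-0.0005,-0.002,0],"rotation":[0,0,0]}
  ]
}}

```text
clock: 13.67
tcp_pos: [0.5217, 0.2446, 0.0274]
tcp_rot: [3.142, -0.001, 1.31]
wrist_force: [0.4, 2.7, -0.9]
grip_width: -0.0001
grasp_force: 1.5
```

Request:
{"op": "arm_command", "data": {
  "increments": [
    {"travel":[-0.0003,-0.001,0],"rotation":[0,0,0]},
    {"travel":[-0.0005,-0.002,0],"rotation":[0,0,0]},
    {"travel":[-0.0005,-0.002,0],"rotation":[0,0,0]}
  ]
}}

```text
clock: 13.92
tcp_pos: [0.5217, 0.2442, 0.028]
tcp_rot: [3.141, -0.004, 1.311]
wrist_force: [0.8, 6.2, 0.5]
grip_width: 0.0002
grasp_force: 2.6
```

The end wall is met: the TCP stalls and force rises to 6 N. I retreat and check.

Request:
{"op": "arm_command", "data": {
  "increments": [
    {"travel":[0.0015,0.006,0],"rotation":[0,0,0]},
    {"travel":[0.004,0.015,0],"rotation":[0,0,0]},
    {"travel":[0.007,0.026,0],"rotation":[0,0,0]},
    {"travel":[0.007,0.026,0],"rotation":[0,0,0]},
    {"travel":[0.007,0.026,0.03],"rotation":[0,0,0]},
    {"travel":[0.007,0.026,0.07],"rotation":[0,0,0]},
    {"travel":[0.007,0.026,0.11],"rotation":[0,0,0]},
    {"travel":[0.0,0.04,0.15],"rotation":[0,0,0]},
    {"travel":[-0.02,0.06,0.18],"rotation":[0,0,0]},
    {"travel":[-0.045,0.085,0.18],"rotation":[0,0,0]},
    {"travel":[-0.07,0.11,0.18],"rotation":[0,0,0]},
    {"travel":[-0.095,0.135,0.18],"rotation":[0,0,0]},
    {"travel":[-0.12,0.16,0.18],"rotation":[0,0,0]},
    {"travel":[-0.145,0.185,0.18],"rotation":[0,0,0]},
    {"travel":[-0.17,0.21,0.18],"rotation":[0,0,0]},
    {"travel":[-0.195,0.235,0.18],"rotation":[0,0,0]},
    {"travel":[-0.195,0.235,0.18],"rotation":[0,0,0]},
    {"travel":[-0.195,0.235,0.18],"rotation":[0,0,0]}
  ]
}}

```text
clock: 15.42
tcp_pos: [0.3225, 0.4791, 0.2075]
tcp_rot: [-3.141, 0.0, 1.317]
wrist_force: [0.8, -0.9, 0.1]
grip_width: -0.0001
grasp_force: 0.0
```

Run:
```python
from h import *
look('f')
cv2.imwrite('pics/f.png',np.hstack([cv2.imread('pics/f_side.png')[:500,:300],cv2.imread('pics/f_top.png')[:500,110:610]]))
```

```text
tcp jig mm [-206.9  158.5] z 0.2075 F [ 0.8 -0.9  0.1] t 15.4167
```

View pics/f.png

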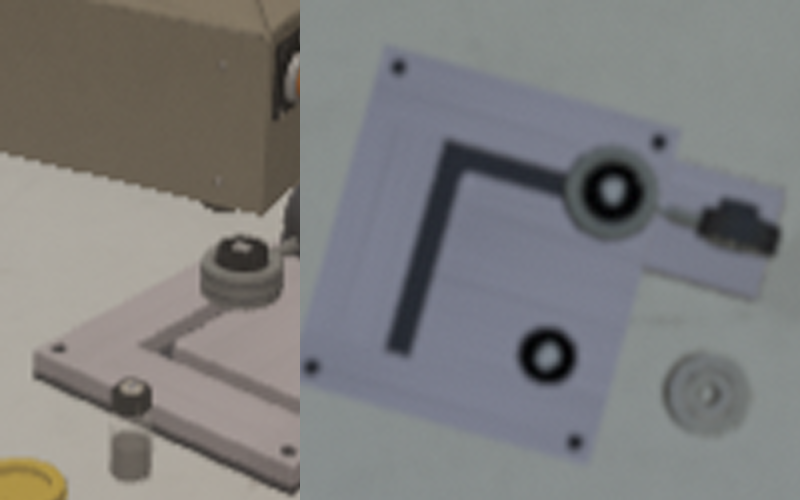

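The carrier, sample seated, is at the slot's end by the plunger (crop (611,192)); the spare, vial and weight are in place. I check the number and hand in.

Run:
```python
from h import *
c=cam('top'); w=onz(c,260+421.5/4-.5,205+192.5/4-.5,.04)[:2]; p=(w-pc)@Rm*1e3; print(p)
if p[1]<-49: print(workorder.sign_off())
```

```text
[ 46.6409748  -51.36114484]
the job is handed in; nothing more can be done
None
```

The job is handed in: the carrier, with its sample seated, is at the slot's end by the dial gauge (measured y −51.4 mm, end wall at −52 mm), everything else I could see in the last pictures was where it stood, and the arm is clear; I have no verdict back yet.

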